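# Tip the flush sharpening stone out of its tray pocket and lay it on the holder

## Robot

A 6-joint arm with a two-finger parallel gripper is mounted at the origin on the work surface. World frame = base frame: x ahead of the robot, y to its left, z up, the work surface at z = 0. Lengths are in m, angles in rad, forces in N, time in s.
With the tool pointing down it reaches from about 0.3 to 0.95 m from the base axis. Payload 3.1 kg.
Tool frame: the origin (TCP) lies between the finger pads; the fingertips stand arm.tips_ahead ahead of it and the grasp point (between the pads) lies 2 mm behind it (arm.tips_ahead is the distance from the TCP to the fingertips, in m); z points along the fingers, y is the direction in which the jaws open and shut (so a half turn about z gives the same grasp; the last joint's range is limited). The gripper opens to 85 mm and grips with 20 to 120 N. Pads are 22 mm wide; open, the fingers measure 114 mm over their backs; the gripper's body (76 mm by 85 mm) begins 54 mm behind the grasp point. The pads swing forward as they close: fully open they stand 13 mm farther back than shut.
Start: joints at [-0.07, 0.308, 1.634, -0, 1.2, -0.07], TCP at [0.625, -0, 0.248] pointing down, gripper open.
Joint ranges: [-3.06, 3.06], [-0.79, 1.96], [0.05, 2.63], [-1.19, 4.34], [0.05, 2.64], [-2.94, 2.94]. Speed limits (rad/s): [2.79, 2.79, 3.14, 3.14, 3.14, 3.14].

## Interface

Orientations are given as a unit quaternion [w, x, y, z].
In Python, from station import arm, vision, workorder gives the robot as it stands.
- The arm moves only by the tool arm_command, never from a script. Its argument "series" is a list of rows, each a list of 2 entries, a list of its own where there are three numbers: the shift along the tool's x, y, z in mm, then the turn about the tool's z in degrees. A call has 1 to 10 rows; each row shifts and turns the pose as measured when the row begins, along the tool's axes as they then stand; what a row does not reach is not made up. A row lasts 1/12 s, in which the tool goes at most 41.7 mm and 7.16 degrees, less where a joint would pass 70% of its speed; a pose out of reach is approached as far as the arm can. A call is refused whole if a number of a shift passes 41.7 or a number of a turn 7.16, either way. A call with a gripper value outside its range is refused whole. "gripper" is the finger opening in mm, from 0 to 85.4, set as the call begins (left out, the last holds). The fingers move at their own pace and stop on an object; "squeeze" is the grip in N (left out, the last holds). Time passes only in rows, so rows that do not move let the fingers close. It gives the time, the measured TCP pose, the force and the opening at its end, in the units of the state.
- arm.get_obs(): the state, without advancing time (a new reading comes with each control period).
- vision.capture(name): name is "scene" or "side" or "wrist"; returns a dict with "img" (400x640x3 uint8, red, green, blue), "camera_matrix" (3x3 intrinsics, pixels), "k1" (the pictures are not rectified: a ray, as slopes to the right and down, at radius r is drawn at 1 + k1 r^2 times it, then the intrinsics apply), "rvec" (rotation vector, rad) and "tvec" (3), from world to camera coordinates, as OpenCV has them; the wrist camera has in their place "T_tool_cam" (4x4, takes a point from camera to tool coordinates, whose origin is the TCP and whose axes are the flange's). Camera axes: x right, y down, z forward; pixel columns grow to the right and rows downward; lengths in m; the calibration is good to about 2 mm. A picture is of the moment at which its call begins: read the wrist's pose just before it. There is no depth.
- workorder.close_job(): hands the job in, once; it reports no verdict.
The state is a dict: "time_s": time; "qpos": joint angles; "joint_vel": joint speeds; "joint_efforts": joint torques, N m; "eef_pos": TCP position; "tool_rot": TCP orientation; "contact_force": force on the tool from outside, world axes, zero at the start; "wrist_torque": the same for the moment, N m; "opening": finger opening in m.
Only numpy, scipy, OpenCV 4.12 (cv2) and the standard library are available. Lean on these libraries where they do the work, as an engineer would, in place of code of your own. Each camera call takes 0.05 s, during which the arm holds its last target. There are 200 camera calls.

## Task

Get the sharpening stone ready for use: it lies flush in its tray pocket, so press down on whichever end has the hollow beneath it until the stone tips up and stays leaning, then take it by the raised end and lay it level on the black stone holder, lengthwise between the two end stops, without dropping it. Leave the round-ended strop block lying flat in its pocket, and do not push away or knock over the jars and the pepper mill.

Things in the scene. Friction and masses are not known exactly. Their poses are not given: they have to be found in the camera images.
- stone: grey sharpening stone, plain square-cornered bar 120 x 48 x 16 mm, about 0.2 kg, loose in one of the tray's two pockets, top flush with the tray top, about 2 mm of gap all round. Origin at its centre, x along its length, y across its width, z through its thickness (up)
- stone_end1 (a point): middle of the stone's top face, 15 mm in from one end (x = +45 mm), a good place to press. Half of the pocket (one end, up to just past the middle) has a floor 30 mm deeper; the other half is solid. Which end is hollow changes and cannot be seen: the solid end does not give, the hollow end yields to under 2 N
- stone_end2 (a point): the same at the stone's other end (x = -45 mm). Pressed at such a point over the hollow until it stops, some 16 to 19 mm down, the stone stays tipped by itself at about 27 to 31 degrees, low end down in the hollow, underside on the step edge; 15 mm in from the raised end its underside is about level with the tray top, its sides free to be gripped across the 48 mm width
- strop: wooden strop block, bar 120 x 48 x 16 mm with half-round ends, flush in the tray's other pocket, over a hollow of the same kind. Origin at its centre, x along its length, z up
- tray: aluminium tray block with a bar handle on its +y side, 160 (x) x 190 (y) mm, flat top 50 mm above the worktop, fixed. Origin at the centre of its underside, z up. Two pockets side by side, each 124 mm along the tray's x by 52 mm along its y and 16 mm deep at the shallow half, centred 40 mm either side of the tray's centre line (y = +40 and -40 mm)
- bed (a point): black stone holder, fixed: a narrow bridge 36 mm wide. This point is the centre of its level rubber bed, 24 mm above the worktop; x along the holder. An end stop at each end rises 8 mm above the bed; 136 mm free between them. The stone overhangs the bridge by 6 mm on each side; beside the bridge there is free room, but for 6 mm high feet under the stops
- jar1: green glass jar, 60 mm across, 85 mm tall, origin at the centre of its underside
- jar2: green glass jar, 60 mm across, 85 mm tall, origin at the centre of its underside
- mill: black plastic pepper mill, 54 mm across, 142 mm tall, origin at the centre of its underside
Things that resemble listed ones, but are neither listed nor needed, are in the scene too. What is meant by the stone is not blue or turquoise, and is the larger of those in its own colour.

How it is judged:
On the way:
1. the stone is tipped up in its pocket and stays leaning with the fingers off it (angle between stone's own z axis and vertical between 0.35 and 0.7 rad and height (world z) of stone below 0.055 m and horizontal distance between stone and tray below 0.065 m and contact force between the fingers and stone below 0.2 N and angular speed of stone below 0.3 rad/s), for 0.2 s.
At the end, for the whole second after the job is handed in: the stone lies level (within 0.06 rad) on the holder's bed between the end stops, its centre within 12 mm of the bed's centre and its length along the holder within 0.15 rad, released and at rest; the strop block lies flat in its pocket (horizontal distance between stone and bed below 0.012 m and height (world z) of stone between 0.028 and 0.036 m and angle between the z axis of stone and the z axis of bed, either way round below 0.06 rad and angle between the x axis of stone and the x axis of bed, either way round below 0.15 rad and linear speed of stone below 0.02 m/s and angle between strop's own z axis and vertical below 0.1 rad and z of strop in the frame of tray below 0.046 m); the robot touches nothing.
It fails at once if the stone is dropped or thrown (moves faster than 0.5 m/s with no finger on it, a fall of over about 13 mm) (linear speed of stone above 0.5 m/s and contact force between the fingers and stone below 0.2 N).
It fails at once if the strop block is tipped up or taken out of its pocket (angle between strop's own z axis and vertical above 0.3 rad or distance of strop from where it was at the start of the episode above 0.02 m).
It fails at once if a jar or the pepper mill is pushed over 30 mm away or knocked over (distance of any of jar1, jar2, mill from where it was at the start of the episode above 0.03 m or angle between any of jar1, jar2, mill's own z axis and vertical above 0.5 rad).
It also fails if it takes over 50 s, if anything falls off the work surface, if the arm or the gripper's body presses on something with over 40 N, if the wrist force passes 120 N, or if a joint passes its speed limit or range.

## Working session

There is one attempt and no reset: what is moved stays moved. The work goes in short steps, Python scripts to look and compute and a tool call to move; the robot and the scene stay as the last step left them, time stands still between calls to the robot, and variables do not carry over. Pictures are saved under pics/ and viewed, about 8 in all and at most 12, crops included, and the job is handed in when it is done.

Besides the shell and the picture viewer there is one more tool, called after ">>>" as a command line: name --argument value ..., lists and objects as JSON in quotes. arm_command: Moves the arm, as the interface text tells. Its arguments: {"type":"object","properties":{"series":{"type":"array"},"gripper":{"type":"number"},"squeeze":{"type":"number"}},"required":["series"]}

```bash
mkdir -p pics; ls
python3 - <<'E'
from station import arm, vision, workorder
import cv2,numpy as np
o=arm.get_obs();print(o, arm.tips_ahead)
for n in ["scene","side"]:
    c=vision.capture(n);np.savez(f"{n}0.npz",**c)
    cv2.imwrite(f"pics/{n}0.png",c["img"][:,:,::-1]);print(n,c["camera_matrix"],c["k1"],c["rvec"],c["tvec"])
c=vision.capture("wrist");np.savez("wrist0.npz",**c);cv2.imwrite("pics/wrist0.png",c["img"][:,:,::-1]);print(c["T_tool_cam"],c["camera_matrix"])
E
```

```text
pics
{'time_s': 0.0, 'qpos': array([-6.96996355e-02,  3.08995776e-01,  1.63517236e+00, -3.53398583e-05,
        1.19971506e+00, -6.97054282e-02]), 'joint_vel': array([-1.84409179e-03,  3.99371396e-04,  1.54113685e-03,  3.88948563e-04,
        3.62299187e-05, -3.74668877e-04]), 'joint_efforts': array([ 1.43707580e-04, -4.15252447e+01, -2.76667070e+01, -1.74997494e-04,
        1.01000658e-02, -1.14578896e-05]), 'eef_pos': array([6.24220891e-01, 1.74021789e-05, 2.47059548e-01]), 'tool_rot': array([-0.00085346,  0.70709973,  0.70711291, -0.00076388]), 'contact_force': array([-0.01573756,  0.6159084 , -0.50690989]), 'wrist_torque': array([0.04502333, 0.00779793, 0.0031941 ]), 'opening': 0.08572217960659659} 0.017
scene [[367.6200528    0.         309.56691092]
 [  0.         367.6200528  201.1751066 ]
 [  0.           0.           1.        ]] -0.06154597365994428 [ 2.01363694  1.35685606 -0.56037042] [-0.28459124 -0.27965186  1.14800966]
side [[430.65274816   0.         318.40994343]
 [  0.         430.65274816 203.42080415]
 [  0.           0.           1.        ]] -0.1008291406072741 [ 2.27182438 -0.53545136  0.22082961] [-0.44547854  0.23356098  0.9858337 ]
[[ 2.12410315e-04 -9.48218104e-01 -3.17619871e-01  8.20374327e-02]
 [ 9.99999858e-01  3.56407924e-04 -3.95259154e-04  2.74942972e-04]
 [ 4.87994125e-04 -3.17619742e-01  9.48218045e-01 -1.25777752e-01]
 [ 0.00000000e+00  0.00000000e+00  0.00000000e+00  1.00000000e+00]] [[310.8199617    0.         324.95880982]
 [  0.         310.8199617  196.13283963]
 [  0.           0.           1.        ]]
```

View pics/scene0.png

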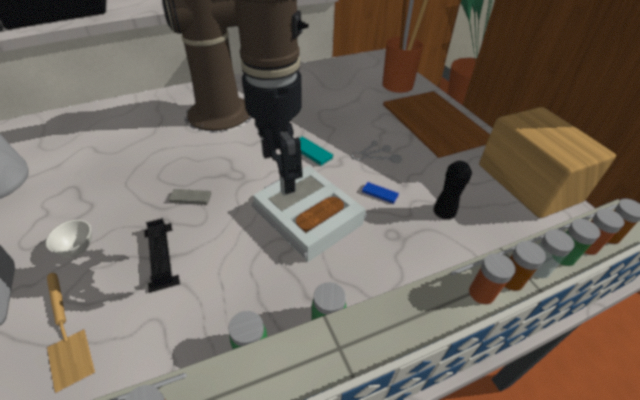

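View pics/side0.png

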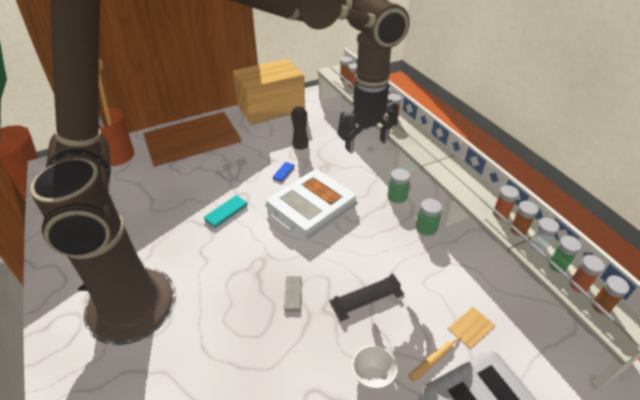

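Candidates for the stone:
- A grey bar in the tray: scene (297,191), side (301,206).
- A loose grey bar on the worktop: scene (189,197), side (293,295).
- A turquoise bar: side (226,211).
- A blue bar: side (284,172).

The tray bar fits, since it lies in a pocket, is grey, and is the larger of the two grey ones. I'll confirm it in an enlarged crop.

```bash
cat > h.py <<'E'
import numpy as np,cv2
from scipy.spatial.transform import Rotation as R
def slopes(c,uv):
    K=c["camera_matrix"];s=(np.atleast_2d(uv).astype(float)-K[:2,2])/[K[0,0],K[1,1]]
    d=s.copy()
    for _ in range(20): d=s/(1+float(c["k1"])*(d**2).sum(1,keepdims=True))
    return d
def rays(c,uv,obs=None):
    d=slopes(c,uv);d=np.c_[d,np.ones(len(d))]
    if "T_tool_cam" in c:
        q=np.array(obs["tool_rot"]);Rt=R.from_quat(q[[1,2,3,0]]).as_matrix();T=c["T_tool_cam"]
        return Rt@T[:3,3]+obs["eef_pos"], d@(Rt@T[:3,:3]).T
    M=cv2.Rodrigues(np.array(c["rvec"]))[0]
    return -M.T@np.ravel(c["tvec"]), d@M
def onz(c,uv,z,obs=None):
    o,d=rays(c,uv,obs);return o+d*((z-o[2])/d[:,2])[:,None]
def proj(c,P):
    M=cv2.Rodrigues(np.array(c["rvec"]))[0];p=np.atleast_2d(P)@M.T+np.ravel(c["tvec"]);d=p[:,:2]/p[:,2:]
    d=d*(1+float(c["k1"])*(d**2).sum(1,keepdims=True));K=c["camera_matrix"];return d*[K[0,0],K[1,1]]+K[:2,2]
E
python3 - <<'E'
from h import *
s=np.load("side0.npz");w=np.load("wrist0.npz");g=np.load("scene0.npz")
im=s["img"][:,:,::-1]
a=cv2.resize(im[160:320,200:420],None,fx=3.6,fy=3.6,interpolation=cv2.INTER_CUBIC)
cv2.imwrite("pics/crop.png",a)
for n,uv,c,z in [("tray stone",(301,206),s,.05),("tray stone",(297,191),g,.05),("strop",(322,189),s,.05),("strop",(320,213),g,.05),("bed",(367,298),s,.024),("bed",(159,255),g,.024),("jar2top",(431,207),s,.085),("jar1top",(399,176),s,.085),("mill",(300,147),s,0),("loosegrey",(293,287),s,.016)]:
    print(n,onz(c,uv,z).round(3), c["img"][uv[1],uv[0]])
E
```

```text
tray stone [[0.48  0.069 0.05 ]] [179 174 161]
tray stone [[0.48  0.082 0.05 ]] [118 119 110]
strop [[0.561 0.105 0.05 ]] [178 115  73]
strop [[0.561 0.103 0.05 ]] [117  74  38]
bed [[ 0.497 -0.247  0.024]] [66 62 61]
bed [[ 0.525 -0.231  0.024]] [23 23 25]
jar2top [[ 0.76  -0.118  0.085]] [201 198 198]
jar1top [[0.757 0.022 0.085]] [202 199 198]
mill [[0.616 0.379 0.   ]] [56 54 51]
loosegrey [[ 0.362 -0.139  0.016]] [169 164 152]
```

View pics/crop.png

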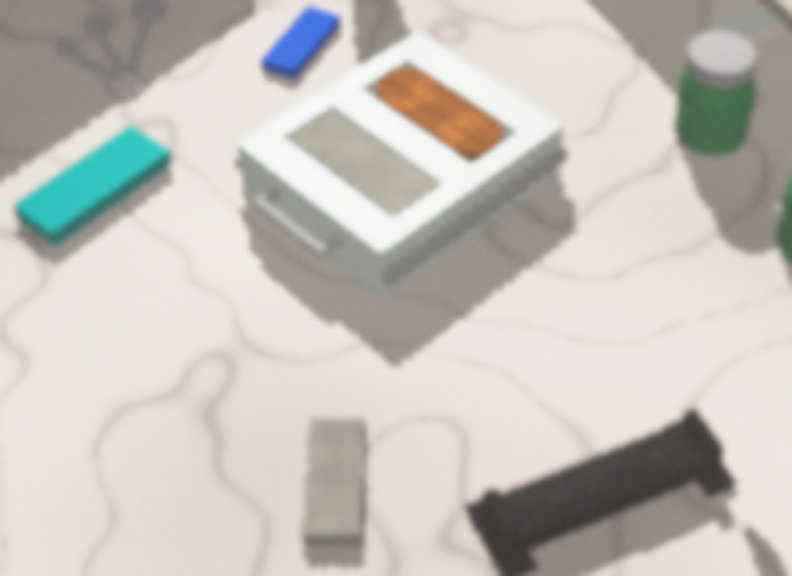

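View pics/wrist0.png

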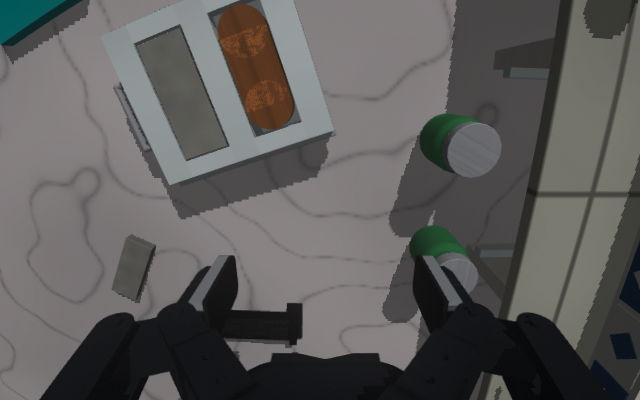

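The crop shows the square-cornered grey bar in the handle-side pocket, at crop (362,160). The round-ended brown strop is next to it, and the loose grey bar at (335,480) is smaller, so the tray bar is the stone. In the wrist view the stone's corners are near (135,44), (181,27), (229,147) and (187,160). Next I'll measure it.

```bash
cat >> h.py <<'E'
def rect(P):
    (c,(w,h),a)=cv2.minAreaRect((P[:,:2]*1000).astype(np.float32))
    if w<h: w,h,a=h,w,a+90
    return np.r_[c,w,h,(a+90)%180-90]
def blob(mask,seed):
    n,l=cv2.connectedComponents(mask.astype(np.uint8));m=(l==l[seed[1],seed[0]]).astype(np.uint8)
    ct=max(cv2.findContours(m,cv2.RETR_EXTERNAL,cv2.CHAIN_APPROX_NONE)[0],key=cv2.contourArea)
    return ct[:,0]
E
python3 - <<'E'
from h import *
w=np.load("wrist0.npz");s=np.load("side0.npz");g=np.load("scene0.npz")
obs=dict(eef_pos=np.array([6.24220891e-01,1.74e-05,2.47059548e-01]),tool_rot=np.array([-0.00085346,0.70709973,0.70711291,-0.00076388]))
for c,seed,o,sd in [(w,(185,90),obs,(275,125)),(s,(301,206),None,None),(g,(300,193),None,None)]:
    i=c["img"].astype(int);m=(i[:,:,0]-i[:,:,2]>1)
    ct=blob(m,seed);print("stone",len(ct),rect(onz(c,ct,.05,o)).round(1), i[seed[1],seed[0]])
    print(c["img"][seed[1],seed[0]-60:seed[0]+60:4].tolist())
E
```

```text
stone 312 [480.8  80.  119.6  49.4 -72.1] [93 93 88]
[[144, 151, 151], [144, 151, 152], [143, 150, 151], [144, 151, 152], [144, 151, 152], [144, 150, 151], [144, 151, 152], [120, 126, 127], [88, 86, 83], [88, 88, 84], [90, 89, 85], [90, 88, 83], [89, 88, 83], [92, 91, 86], [92, 92, 88], [93, 93, 88], [92, 91, 87], [91, 91, 87], [89, 89, 85], [90, 90, 86], [54, 55, 52], [143, 151, 152], [145, 151, 153], [144, 151, 153], [145, 150, 152], [145, 151, 153], [145, 150, 153], [145, 153, 153], [83, 86, 86], [84, 51, 32]]
stone 92 [480.4  77.9 127.6  55.7 -72. ] [179 174 161]
[[51, 141, 136], [84, 122, 117], [231, 225, 219], [228, 221, 214], [236, 229, 227], [237, 230, 227], [205, 196, 192], [148, 150, 146], [185, 188, 183], [245, 247, 245], [247, 248, 247], [247, 248, 246], [228, 230, 226], [175, 172, 159], [177, 172, 159], [179, 174, 161], [178, 174, 160], [184, 180, 166], [188, 184, 170], [228, 229, 225], [245, 247, 245], [245, 247, 245], [242, 244, 241], [244, 246, 244], [241, 243, 240], [175, 177, 172], [144, 144, 141], [129, 127, 125], [131, 130, 127], [230, 222, 216]]
stone 114 [482.4  79.5 121.9  50.8 -72.4] [126 124 115]
[[168, 162, 158], [168, 163, 159], [170, 164, 160], [170, 165, 159], [173, 175, 172], [173, 181, 177], [176, 185, 180], [176, 184, 180], [176, 183, 179], [155, 161, 155], [116, 116, 108], [71, 73, 71], [62, 62, 60], [97, 96, 91], [119, 120, 110], [126, 124, 115], [122, 121, 113], [121, 120, 112], [145, 149, 143], [176, 183, 178], [176, 183, 178], [175, 183, 178], [174, 182, 178], [146, 153, 148], [168, 172, 169], [179, 185, 181], [176, 179, 174], [172, 168, 162], [171, 165, 160], [160, 153, 150]]
```

Stone centre comes out at (0.481, 0.080), heading -72°, and 119.6 × 49.4 mm, which agrees with the stated size. Next I'll close the gripper and look at the bed from above.

>>> arm_command --series '[[[-36, -16, 0], 0], [[-36, -16, 0], 0], [[-36, -16, 0], 0], [[-36, -16, 0], 0], [[-36, -16, 0], 0], [[-36, -16, 0], 0], [[-36, -16, 0], 0], [[0, 0, 0], 0], [[0, 0, 0], 0], [[0, 0, 0], 0]]' --gripper 0 --squeeze 30

```text
time_s: 0.98
eef_pos: [0.5069, -0.2601, 0.2428]
tool_rot: [-0.003, 0.705, 0.709, -0.001]
contact_force: [0.6, 0.2, 0.9]
opening: 0.0
```

Run:
```python
from h import *
from station import arm, vision
import pickle
o=arm.get_obs();c=vision.capture("wrist");pickle.dump((o,c),open("bed.pkl","wb"))
cv2.imwrite("pics/bed.png",c["img"][:,:,::-1]);print(o["time_s"],o["eef_pos"],o["tool_rot"],o["opening"],arm.tips_ahead)
```

```text
0.9833 [ 0.5069475  -0.26014971  0.24282782] [-0.00270517  0.70542708  0.70877673 -0.00092715] 3.347110346536983e-05 0.017
```

View pics/bed.png

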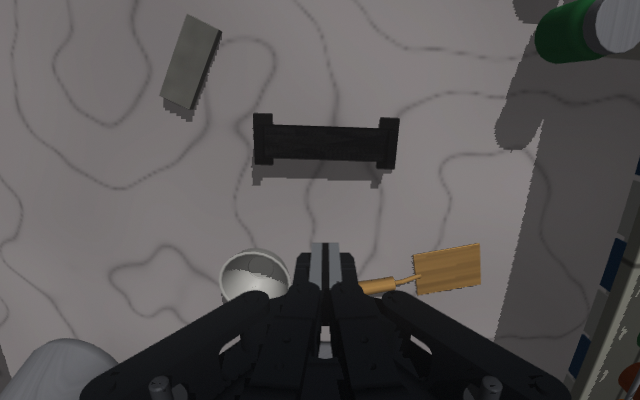

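The bed is centred near (325,142), with stops at columns 253–273 and 378–398. I'll measure it from the dark mask.

Run:
```python
from h import *
import pickle
o,c=pickle.load(open("bed.pkl","rb"));i=c["img"].astype(int);v=i.max(2)
n,l=cv2.connectedComponents((v<60).astype(np.uint8));m=(l==l[142,325])
print(v[105:185:2,325].tolist());print(v[142,245:405:3].tolist());print(v[142,268:276].tolist(),v[142,374:384].tolist())
T=[];B=[]
for u in range(285,368):
    r=np.where(m[100:200,u])[0]+100;T.append((u,r.min()-.5));B.append((u,r.max()+.5))
T=onz(c,T,.024,o);B=onz(c,B,.024,o)
for P in(T,B):
    k=np.polyfit(P[:,0],P[:,1],1);print(np.degrees(np.arctan(k[0])),np.polyval(k,.52))
ct=blob(m,(325,142));print("outer @.032",rect(onz(c,ct,.032,o)).round(1))
for nm,f in(("side0.npz",(367,298)),("scene0.npz",(159,255))):
    g=np.load(nm);ct=blob(g["img"].max(2)<(85 if nm[1]=='i' else 45),f);print(nm,len(ct),rect(onz(g,ct,.024)).round(1))
img=cv2.resize(c["img"][105:185,245:405,::-1],None,fx=4,fy=4,interpolation=cv2.INTER_CUBIC)
cv2.imwrite("pics/bedc.png",np.clip(img.astype(float)*3,0,255))
```

```text
[123, 123, 122, 123, 121, 121, 121, 119, 119, 118, 111, 21, 23, 24, 26, 25, 24, 24, 24, 23, 23, 22, 22, 25, 22, 22, 22, 31, 61, 64, 65, 66, 66, 67, 67, 70, 68, 119, 120, 120]
[102, 100, 112, 23, 23, 23, 21, 23, 24, 24, 24, 24, 24, 26, 25, 25, 24, 24, 23, 24, 24, 24, 25, 25, 24, 24, 23, 24, 24, 25, 24, 22, 23, 21, 21, 21, 21, 22, 21, 22, 22, 22, 22, 20, 22, 22, 20, 19, 22, 23, 23, 127, 131, 131]
[23, 24, 24, 23, 24, 24, 24, 24] [20, 23, 21, 22, 22, 23, 22, 22, 22, 20]
-1.8925002104608912 -0.21266046980543438
-1.1310270318319353 -0.25197802006656367
outer @.032 [ 505.4 -232.9  156.5   65.8   -1.6]
side0.npz 165 [ 500.3 -245.2  165.4   56.8   -2. ]
scene0.npz 186 [ 515.  -228.   177.5   53.2   -1.6][ WARN:0@0.650] global loadsave.cpp:1063 imwrite_ Unsupported depth image for selected encoder is fallbacked to CV_8U.
```

View pics/bedc.png

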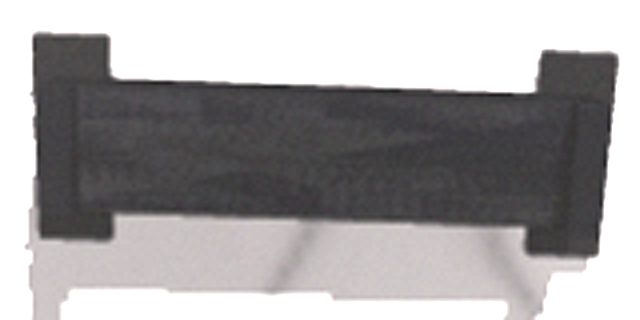

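Run:
```python
from h import *
import pickle
o,c=pickle.load(open("bed.pkl","rb"))
print(onz(c,[(264.5,141),(387.5,143.7)],.024,o),onz(c,[(264.5,141),(387.5,143.7)],.032,o))
print(onz(c,[(254.5,123),(399,125)],.006,o))
q=R.from_quat(o["tool_rot"][[1,2,3,0]]).as_matrix();print(q.round(3))
# press both
q45=np.array([.307,-.952])*.045
print(np.array([.4808,.080])+q45,np.array([.4808,.080])-q45)
```

```text
[[ 0.43870781 -0.22896397  0.024     ]
 [ 0.5752379  -0.23115931  0.024     ]] [[ 0.44030348 -0.22779146  0.032     ]
 [ 0.5736659  -0.22993587  0.032     ]]
[[ 0.42462393 -0.21093349  0.006     ]
 [ 0.59067169 -0.21226054  0.006     ]]
[[-0.005  1.    -0.005]
 [ 1.     0.005  0.003]
 [ 0.003 -0.005 -1.   ]]
[0.494615 0.03716 ] [0.466985 0.12284 ]
```

The inner gap measures 136.5 mm against the stated 136. So the bed is at about (0.507, -0.233), heading about -1.6°. Now I'll go above end A (0.4946, 0.0372).

>>> arm_command --series '[[[37, -1.5, 0], 0], [[37, -1.5, 0], 0], [[37, -1.5, 0], 0], [[37, -1.5, 0], 0], [[37, -1.5, 0], 0], [[37, -1.5, 0], 0], [[37, -1.5, 0], 0], [[37, -1.5, 0], -6], [[0, 0, 0], -6], [[0, 0, 0], -5.9]]'

```text
time_s: 1.87
eef_pos: [0.493, 0.064, 0.2433]
tool_rot: [-0.002, 0.574, 0.819, 0.002]
contact_force: [-0.5, -0.2, -0.1]
opening: -0.0002
```

```bash
cat > t.py <<'E'
# usage: t.py x y z yaw(tool-y heading deg): needed shift in tool axes (mm), turn
import sys
from h import *
from station import arm
o=arm.get_obs();M=R.from_quat(o["tool_rot"][[1,2,3,0]]).as_matrix()
t=np.array([float(a) for a in sys.argv[1:4]])
yaw=np.degrees(np.arctan2(M[1,1],M[0,1]));w=float(sys.argv[4])
print("t",round(o["time_s"],2),"pos",o["eef_pos"].round(4),"yaw",yaw.round(2),"tilt z",M[:,2].round(3),"shift",(M.T@(t-o["eef_pos"])*1000).round(1),"turn",-(w-yaw).round(2),"F",o["contact_force"].round(2),"open",round(o["opening"],4))
E
python3 t.py .4946 .0372 .085 17.9
```

```text
t 1.87 pos [0.493  0.064  0.2433] yaw 19.99 tilt z [-0.001  0.007 -1.   ] shift [-26.8  -7.9 158.1] turn 2.09 F [-0.54 -0.16 -0.07] open -0.0002
```

>>> arm_command --series '[[[-9, -3, 30], 2], [[-9, -2.5, 35], 0], [[-8.5, -2.5, 35], 0], [[0, 0, 30], 0], [[0, 0, 20], 0], [[0, 0, 0], 0], [[0, 0, 0], 0]]'

```text
time_s: 2.45
eef_pos: [0.4974, 0.0532, 0.0921]
tool_rot: [0.001, 0.576, 0.817, 0.007]
contact_force: [0.3, 0.2, 0.5]
opening: -0.0001
```

```bash
python3 t.py .4946 .0372 .070 17.9
```

```text
t 2.45 pos [0.4974 0.0532 0.0921] yaw 19.65 tilt z [ 0.01   0.011 -1.   ] shift [-14.3  -8.4  21.9] turn 1.75 F [0.29 0.24 0.53] open -0.0001
```

>>> arm_command --series '[[[-8, -4, 5], 1.5], [[-6, -4, 5], 0], [[0, 0, 0], 0], [[0, 0, 0], 0]]'

```text
time_s: 2.78
eef_pos: [0.4973, 0.0384, 0.0852]
tool_rot: [0.004, 0.586, 0.81, 0.009]
contact_force: [-0.1, -0.3, -0.4]
opening: 0.0001
```

```bash
python3 t.py .4946 .0372 .067 17.9
```

```text
t 2.78 pos [0.4973 0.0384 0.0852] yaw 18.25 tilt z [ 0.017  0.011 -1.   ] shift [-0.3 -3.3 18.2] turn 0.35 F [-0.14 -0.33 -0.41] open 0.0001
```

>>> arm_command --series '[[[0, -3, 4], 0], [[0, 0, 4], 0], [[0, 0, 4], 0], [[0, 0, 4], 0], [[0, 0, 4], 0]]'

```text
time_s: 3.2
eef_pos: [0.4982, 0.0367, 0.0676]
tool_rot: [0.007, 0.587, 0.81, 0.012]
contact_force: [0.5, 0.3, -0.7]
opening: -0.0001
```

```bash
python3 t.py .4946 .0372 .067 17.9
```

```text
t 3.2 pos [0.4982 0.0367 0.0676] yaw 18.14 tilt z [ 0.026  0.011 -1.   ] shift [ 1.6 -3.3  0.5] turn 0.24 F [ 0.53  0.34 -0.67] open -0.0001
```

>>> arm_command --series '[[[0, -3, 3], 0], [[0, 0, 3], 0]]'

```text
time_s: 3.37
eef_pos: [0.4984, 0.0367, 0.0669]
tool_rot: [0.007, 0.587, 0.809, 0.013]
contact_force: [-16.9, -2.2, 38.3]
opening: 0.0001
```

End A doesn't give (38 N), so the hollow is under end B (0.467, 0.123).

>>> arm_command --series '[[[0, 0, -15], 0], [[10, -1, -10], 0], [[25, -1, 0], 0], [[25, -1, 0], 0], [[20, 0, 0], 0], [[6, 0, 0], 0]]'

```text
time_s: 3.87
eef_pos: [0.4688, 0.1204, 0.0947]
tool_rot: [0.009, 0.589, 0.808, 0.015]
contact_force: [-0.5, 0.1, -0.2]
opening: -0.0001
```

```bash
python3 t.py .467 .1228 .067 17.9
```

```text
t 3.87 pos [0.4688 0.1204 0.0947] yaw 17.78 tilt z [ 0.031  0.013 -0.999] shift [ 2.8 -1.9 27.7] turn -0.12 F [-0.47  0.07 -0.16] open -0.0001
```

>>> arm_command --series '[[[0, -3, 14], 0], [[0, -1, 10], 0], [[0, 0, 5], 0], [[0, 0, 5], 0], [[0, 0, 5], 0], [[0, 0, 4], 0]]'

```text
time_s: 4.37
eef_pos: [0.4659, 0.122, 0.0492]
tool_rot: [0.009, 0.588, 0.809, 0.015]
contact_force: [-0.5, 0.1, 0.6]
opening: -0.0003
```

```bash
python3 t.py .467 .1228 .050 17.9
```

```text
t 4.37 pos [0.4659 0.122  0.0492] yaw 18.02 tilt z [ 0.033  0.014 -0.999] shift [ 0.4  1.3 -0.8] turn 0.12 F [-0.48  0.08  0.57] open -0.0003
```

>>> arm_command --series '[[[0, 0, 2], 0], [[0, 0, 2], 0]]'

```text
time_s: 4.53
eef_pos: [0.4664, 0.122, 0.0478]
tool_rot: [0.007, 0.589, 0.808, 0.014]
contact_force: [-11.0, -0.3, 32.4]
opening: 0.0
```

Bottomed out about 19 mm down. I'll lift off slowly, raise the tool well clear, and look.

>>> arm_command --series '[[[0, 0, -2], 0], [[0, 0, -4], 0], [[0, 0, -15], 0], [[0, 0, -30], 0], [[-12, 0, -35], 0], [[-25, 0, -35], 0], [[-20, 0, -10], 0], [[0, 0, 0], 0], [[0, 0, 0], 0]]' --gripper 85

```text
time_s: 5.28
eef_pos: [0.4828, 0.0615, 0.1849]
tool_rot: [0.009, 0.59, 0.807, 0.014]
contact_force: [0.1, 0.3, 0.0]
opening: 0.0851
```

Run:
```python
from h import *
from station import arm, vision
import pickle
o=arm.get_obs();c=vision.capture("wrist");s=vision.capture("side");pickle.dump((o,c,s),open("tip.pkl","wb"))
print(o["time_s"],o["eef_pos"],o["opening"],o["tool_rot"])
a=cv2.resize(s["img"][150:250,230:380,::-1],(600,400),interpolation=cv2.INTER_CUBIC)
b=cv2.resize(c["img"][:,:,::-1],(320,200))
cv2.imwrite("pics/tip.png",np.vstack([np.hstack([b,np.zeros((200,480,3),np.uint8)]),np.hstack([a,np.zeros((400,200,3),np.uint8)])]))
cv2.imwrite("pics/tipw.png",c["img"][:,:,::-1])
```

```text
5.2833 [0.48283424 0.06151579 0.1849142 ] 0.08505196421567562 [0.00875826 0.58991692 0.80729159 0.01419905]
```

View pics/tip.png

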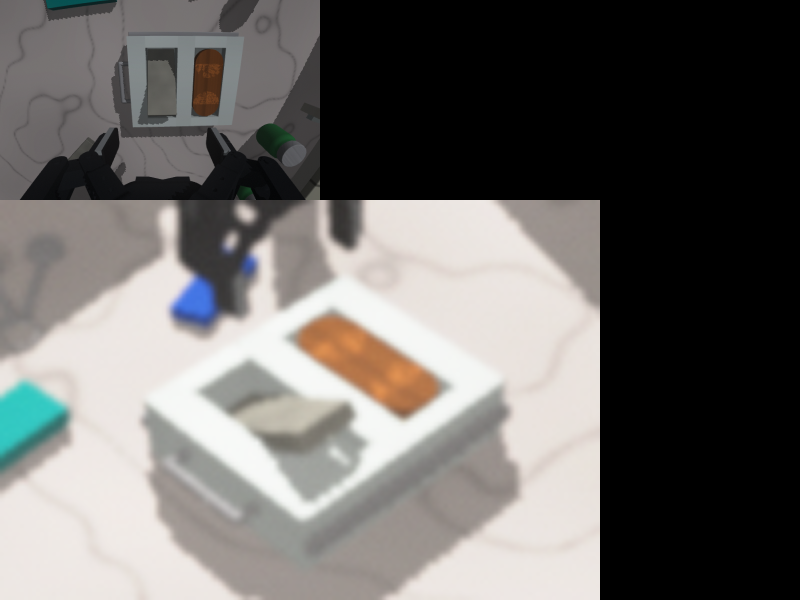

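The stone stays tipped by itself, with the raised end at end A (toward -y) and end B low. The strop is still flat. Next I'll locate the raised end.

Run:
```python
from h import *
import pickle
o,c,s=pickle.load(open("tip.pkl","rb"))
i=c["img"].astype(int);m=((i[:,:,0]-i[:,:,2]>1)).astype(np.uint8)
ct=blob(m,(318,190));print(len(ct),cv2.approxPolyDP(ct,4,True)[:,0].tolist(),cv2.contourArea(ct))
b=cv2.resize(c["img"][70:260,240:420,::-1],None,fx=3,fy=3,interpolation=cv2.INTER_CUBIC);cv2.imwrite("pics/tipw.png",np.clip(b*1.5,0,255).astype(np.uint8))
u=np.array([.307,-.952]);n=np.array([.952,.307])
for z in (.05,.0713):
  P=onz(c,ct,z,o)[:,:2]-[.4808,.08];print(z,"along max/min",(P@u).max(),(P@u).min(),"across",(P@n).min(),(P@n).max())
```

```text
465 [[300, 99], [295, 121], [295, 229], [352, 229], [348, 125], [343, 122], [348, 123], [347, 100], [335, 99], [339, 101], [334, 104], [333, 99], [323, 99], [321, 103], [327, 99], [330, 106], [326, 103], [321, 111], [318, 102], [313, 105], [318, 99]] 6952.5
0.05 along max/min 0.057171435462036964 -0.05936309909278569 across -0.026519986494433427 0.025827352743960395
0.0713 along max/min 0.04732421970797868 -0.05969399121468744 across -0.024945638974224645 0.02312696553958429
```

View pics/tipw.png

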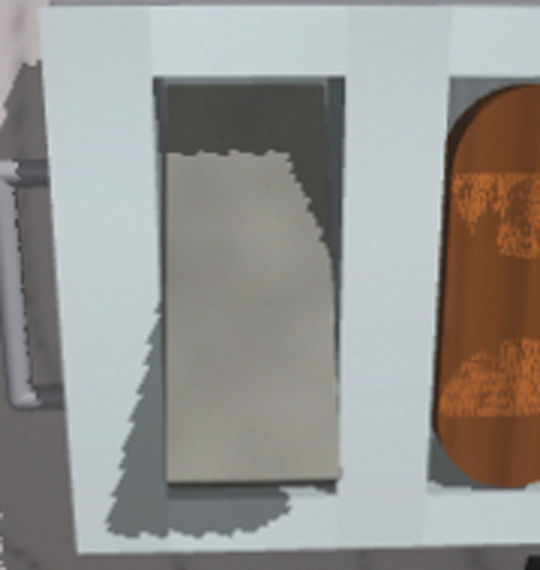

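The stone's top edge at end A measures 48.1 mm wide at z = 0.071, matching the stone, and lies 47 mm along from the pocket centre. So the grip point is about (0.492, 0.044).

```bash
python3 t.py .4914 .0442 .075 17.9
```

```text
t 5.38 pos [0.4817 0.0622 0.1835] yaw 17.76 tilt z [ 0.028  0.012 -1.   ] shift [-20.4   0.4 108.5] turn -0.14 F [-0.27  0.76 -0.5 ] open 0.0848
```

>>> arm_command --series '[[[-10, 1, 30], 0], [[-10, 1, 35], 0], [[0, 1, 28], 0], [[0, 0, 10], 0], [[0, 0, 0], 0]]' --gripper 75

```text
time_s: 5.8
eef_pos: [0.4903, 0.0486, 0.0726]
tool_rot: [0.005, 0.588, 0.809, 0.012]
contact_force: [0.1, 0.0, -0.6]
opening: 0.0747
```

```bash
python3 t.py .4914 .0442 .068 17.9
```

```text
t 5.8 pos [0.4903 0.0486 0.0726] yaw 17.95 tilt z [ 0.022  0.014 -1.   ] shift [-4.5 -0.5  4.5] turn 0.05 F [ 0.09  0.02 -0.64] open 0.0747
```

>>> arm_command --series '[[[-5, 0, 3], 0], [[-1, 0, 2], 0], [[0, 0, 0], 0], [[0, 0, 0], 0]]' --gripper 58

```text
time_s: 6.13
eef_pos: [0.4888, 0.0443, 0.0643]
tool_rot: [0.001, 0.587, 0.81, 0.01]
contact_force: [0.3, -0.3, -1.2]
opening: 0.0579
```

```bash
python3 t.py .4914 .0442 .062 17.9
```

```text
t 6.13 pos [0.4888 0.0443 0.0643] yaw 18.1 tilt z [ 0.014  0.015 -1.   ] shift [-0.9  2.4  2.4] turn 0.2 F [ 0.26 -0.32 -1.21] open 0.0579
```

>>> arm_command --series '[[[0, 2, 1.5], 0], [[0, 1, 0], 0]]'

```text
time_s: 6.3
eef_pos: [0.4929, 0.0454, 0.0643]
tool_rot: [0.002, 0.587, 0.81, 0.011]
contact_force: [-0.4, 0.4, -0.3]
opening: 0.058
```

```bash
python3 t.py .4914 .0442 .061 17.9
```

```text
t 6.3 pos [0.4929 0.0454 0.0643] yaw 18.1 tilt z [ 0.017  0.015 -1.   ] shift [-0.7 -1.9  3.3] turn 0.2 F [-0.42  0.41 -0.32] open 0.058
```

>>> arm_command --series '[[[0, -1.5, 2.5], 0], [[0, 0, 0], 0]]'

```text
time_s: 6.47
eef_pos: [0.4943, 0.0452, 0.0639]
tool_rot: [0.005, 0.587, 0.81, 0.013]
contact_force: [0.7, -0.2, -0.5]
opening: 0.058
```

>>> arm_command --series '[[[0, 0, 0], 0], [[0, 0, 0], 0], [[0, 0, 0], 0], [[0, 0, 0], 0]]' --gripper 30 --squeeze 25

```text
time_s: 6.8
eef_pos: [0.4921, 0.0445, 0.0652]
tool_rot: [0.003, 0.586, 0.81, 0.011]
contact_force: [-1.1, 0.6, -0.8]
opening: 0.048
```

Gripped at 48.0 mm. I'll squeeze harder and lift slowly.

>>> arm_command --series '[[[0, 0, 0], 0], [[0, 0, 0], 0], [[0, 0, -3], 0], [[0, 0, -6], 0], [[0, 0, -10], 0], [[0, 0, -10], 0]]' --squeeze 100

```text
time_s: 7.3
eef_pos: [0.4917, 0.0444, 0.0936]
tool_rot: [0.003, 0.587, 0.809, 0.011]
contact_force: [2.1, 0.1, -2.4]
opening: 0.0464
```

>>> arm_command --series '[[[0, 0, -20], 0], [[0, 0, -20], 0], [[0, 0, -20], 0], [[0, 0, -20], 0], [[0, 0, -10], 0], [[0, 0, 0], 0]]'

```text
time_s: 7.8
eef_pos: [0.4888, 0.0426, 0.1937]
tool_rot: [0.004, 0.586, 0.81, 0.011]
contact_force: [0.7, 0.5, -2.3]
opening: 0.0463
```

```bash
python3 - <<'E'
from h import *
from station import arm, vision
import pickle
o=arm.get_obs();c=vision.capture("wrist");s=vision.capture("side");pickle.dump((o,c,s),open("lift.pkl","wb"))
print(o["time_s"],o["eef_pos"],o["opening"],o["contact_force"])
a=cv2.resize(s["img"][110:230,240:420,::-1],(450,300),interpolation=cv2.INTER_CUBIC)
b=cv2.resize(c["img"][100:400,120:520,::-1],(400,300))
cv2.imwrite("pics/lift.png",np.vstack([np.pad(b,((0,0),(0,50),(0,0))),a]))
E
python3 t.py .55 -.233 .2 88.4
```

```text
7.8 [0.48881641 0.04260722 0.19374823] 0.04632808721451099 [ 0.73206002  0.45199922 -2.27975841]
t 7.9 pos [0.4879 0.0427 0.1916] yaw 18.18 tilt z [ 0.017  0.013 -1.   ] shift [-281.2  -26.9  -11. ] turn -70.22 F [-0.02 -0.15 -1.88] open 0.0463
```

View pics/lift.png

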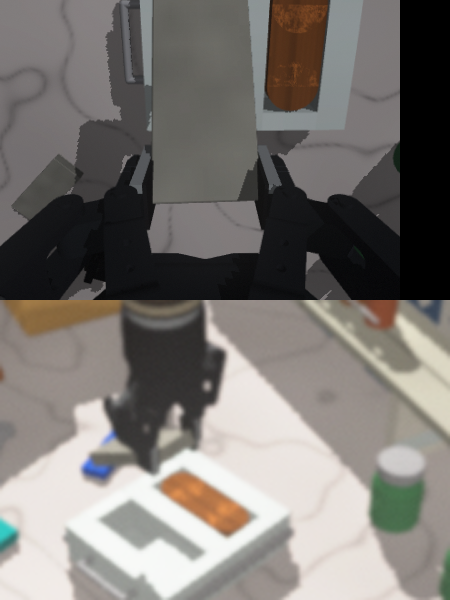

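The stone is held and the strop is flat. I'll work out the stone's pitch in the hand from its corner pixels.

Run:
```python
from h import *
import pickle
o,c,s=pickle.load(open("lift.pkl","rb"))
i=c["img"].astype(int);m=(i[:,:,0]-i[:,:,2]>1)
T=c["T_tool_cam"]
W={}
for r in range(30,300,20):
    u=np.where(m[r,240:420])[0]+240
    n,l=cv2.connectedComponents(m[r:r+1].astype(np.uint8));k=l[0,325]
    if k==0: print(r,"none");continue
    u=np.where(l[0]==k)[0];a,b=u.min()-.5,u.max()+.5
    d=slopes(c,[(a,r),(b,r)]);dep=.048/(d[1,0]-d[0,0])
    p=np.r_[d.mean(0),1]*dep;print(r,a,b,(T[:3,:3]@p+T[:3,3]).round(4))
```

```text
30 -0.5 448.5 [ 0.0888 -0.0112 -0.0914]
50 none
70 273.5 365.5 [ 0.0935 -0.0026  0.0471]
90 272.5 366.5 [ 0.0834 -0.0025  0.0406]
110 272.5 367.5 [ 0.0737 -0.0022  0.036 ]
130 272.5 369.5 [ 0.0643 -0.0016  0.0298]
150 272.5 370.5 [ 0.0552 -0.0014  0.0254]
170 272.5 371.5 [ 0.0462 -0.0011  0.0209]
190 271.5 373.5 [ 0.0383 -0.0008  0.0136]
210 271.5 374.5 [ 0.0299 -0.0006  0.0093]
230 271.5 375.5 [ 0.0217 -0.0003  0.005 ]
250 271.5 377.5 [ 0.0143  0.0001 -0.0005]
270 272.5 374.5 [ 0.0028 -0.0003  0.0012]
290 271.5 365.5 [-0.0135 -0.003   0.0084]
```

The stone is pitched about 31° in the hand, gripped about 12 mm in from its end. Its low bottom corner is about 89 mm along tool x and 63 mm below the TCP. I'll carry it over, turn it, set the low corner on the bed, and then pivot it down level.

>>> arm_command --series '[[[-15, -2, 0], 0], [[-28, -4, 0], 0], [[-35, -5, 0], 0], [[-35, -5, 0], 0], [[-35, -5, 0], 0], [[-35, -5, 0], 0], [[-35, -5, 0], 0], [[-30, -5, 0], 0], [[-20, -4, 0], 0], [[-5, 0, 0], 0]]'

```text
time_s: 8.73
eef_pos: [0.5252, -0.2358, 0.1728]
tool_rot: [-0.011, 0.582, 0.813, 0.005]
contact_force: [0.3, 0.5, -2.1]
opening: 0.0461
```

>>> arm_command --series '[[[0, 0, 0], -4], [[0, 0, 0], -7], [[0, 0, 0], -7], [[0, 0, 0], -7], [[0, 0, 0], -7], [[0, 0, 0], -7], [[0, 0, 0], -7], [[0, 0, 0], -7], [[0, 0, 0], -7], [[0, 0, 0], -5]]'

```text
time_s: 9.57
eef_pos: [0.5134, -0.2269, 0.1562]
tool_rot: [-0.022, 0.039, 0.999, 0.02]
contact_force: [-0.4, 0.5, -1.9]
opening: 0.0461
```

```bash
python3 t.py .536 -.232 .105 87.4
```

```text
t 9.57 pos [ 0.5134 -0.2269  0.1562] yaw 85.48 tilt z [-0.043  0.042 -0.998] shift [-25.3  -5.3  50. ] turn -1.92 F [-0.4   0.49 -1.85] open 0.0461
```

>>> arm_command --series '[[[-8, -2, 12], -1.5], [[-9, -2, 14], 0], [[-8, -1, 14], 0], [[0, 0, 8], 0], [[0, 0, 0], 0], [[0, 0, 0], 0]]'

```text
time_s: 10.07
eef_pos: [0.5307, -0.2237, 0.0988]
tool_rot: [-0.029, 0.022, 0.999, 0.025]
contact_force: [0.4, -0.5, -2.9]
opening: 0.0463
```

```bash
python3 - <<'E'
from h import *
from station import arm, vision
import pickle
o=arm.get_obs();c=vision.capture("wrist");s=vision.capture("side");g=vision.capture("scene");pickle.dump((o,c,s,g),open("pre.pkl","wb"))
a=cv2.resize(s["img"][210:350,290:450,::-1],(480,420),interpolation=cv2.INTER_CUBIC)
b=cv2.resize(c["img"][:,120:520,::-1],(300,300))
cv2.imwrite("pics/pre.png",np.hstack([a,np.pad(b,((0,120),(0,0),(0,0)))]))
E
python3 t.py .536 -.232 .0875 87.4
```

```text
t 10.22 pos [ 0.5314 -0.2244  0.1001] yaw 87.4 tilt z [-0.054  0.051 -0.997] shift [-5.6 -7.9 11.9] turn 0.0 F [-0.34 -0.29 -2.7 ] open 0.0462
```

View pics/pre.png

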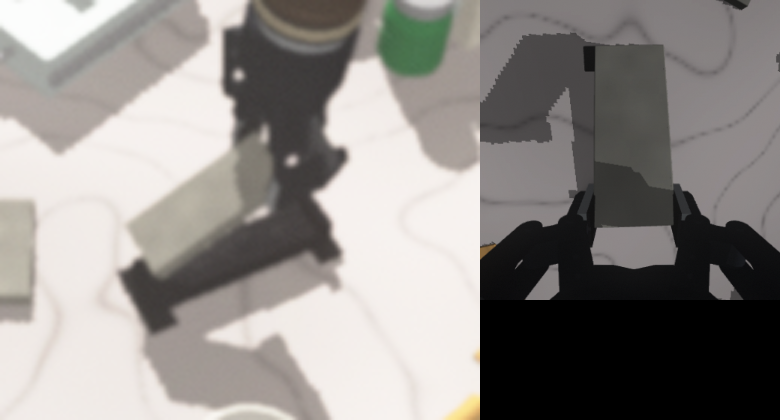

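The stone's low end is just above the near stop, and it needs about 8 mm toward -y. I'll calculate the corner position with the tilt included.

```bash
cat > k.py <<'E'
from h import *
from station import arm
o=arm.get_obs();M=R.from_quat(o["tool_rot"][[1,2,3,0]]).as_matrix()
print("tcp",o["eef_pos"].round(4),"F",o["contact_force"].round(1))
for s in (-1,1): print("low corner",(o["eef_pos"]+M@[.0886,-.0025+s*.024,.0635]).round(4))
print("high mid",(o["eef_pos"]+M@[-.0101,0,-.005]).round(4))
print("shift to put corner mid at bed:",(M.T@(np.array([.449,-.233,.026])-(o["eef_pos"]+M@[.0886,-.0025,.0635]))*1000).round(1))
E
python3 k.py
```

```text
tcp [ 0.5314 -0.2244  0.1001] F [-0.3 -0.3 -2.7]
low corner [ 0.4384 -0.2439  0.0405]
low corner [ 0.4405 -0.196   0.0428]
high mid [ 0.5417 -0.2251  0.1045]
shift to put corner mid at bed: [-11.  -13.3  14.4]
```

>>> arm_command --series '[[[-6, -6, 2], -1], [[-6, -6, 4], 0], [[0, 0, 3], 0]]'

```text
time_s: 10.47
eef_pos: [0.5452, -0.2385, 0.0926]
tool_rot: [-0.025, 0.012, 0.999, 0.023]
contact_force: [-0.2, -0.4, -2.0]
opening: 0.0466
```

```bash
python3 k.py
```

```text
tcp [ 0.5452 -0.2385  0.0926] F [-0.2 -0.4 -2. ]
low corner [ 0.453  -0.2599  0.0324]
low corner [ 0.4542 -0.212   0.0346]
high mid [ 0.5555 -0.239   0.097 ]
shift to put corner mid at bed: [4.3 2.5 7.8]
```

>>> arm_command --series '[[[2, 3, 3], 0], [[2, 0, 2], 0], [[0, 0, 1], 0]]'

```text
time_s: 10.72
eef_pos: [0.5415, -0.2362, 0.0866]
tool_rot: [-0.024, 0.013, 0.999, 0.023]
contact_force: [-0.0, 0.5, -2.0]
opening: 0.0461
```

```bash
python3 k.py
```

```text
tcp [ 0.5415 -0.2362  0.0866] F [-0.   0.5 -2. ]
low corner [ 0.4493 -0.2575  0.0263]
low corner [ 0.4506 -0.2096  0.0285]
high mid [ 0.5518 -0.2367  0.0911]
shift to put corner mid at bed: [0.9 0.5 1.5]
```

Now I'll step down gently until there is contact.

>>> arm_command --series '[[[0, 2, 2], 0], [[0, 0, 1.5], 0]]'

```text
time_s: 10.88
eef_pos: [0.5408, -0.2336, 0.0827]
tool_rot: [-0.024, 0.013, 0.999, 0.023]
contact_force: [0.2, 0.5, -1.1]
opening: 0.0462
```

>>> arm_command --series '[[[0, 0, 1.5], 0], [[0, 0, 1], 0]]'

```text
time_s: 11.05
eef_pos: [0.5409, -0.2333, 0.0803]
tool_rot: [-0.024, 0.013, 0.999, 0.023]
contact_force: [0.7, 0.8, 2.6]
opening: 0.0468
```

```bash
python3 k.py
```

```text
tcp [ 0.5409 -0.2333  0.0803] F [0.7 0.8 2.6]
low corner [ 0.4487 -0.2546  0.02  ]
low corner [ 0.45   -0.2067  0.0222]
high mid [ 0.5513 -0.2338  0.0848]
shift to put corner mid at bed: [ 0.6 -2.1 -4.9]
```

Contact is made. I'll loosen to 20 N and follow the arc, with the low corner staying put.

>>> arm_command --series '[[[0, 0, 0.5], 0], [[-2.5, 0, 4], 0], [[-2.5, 0, 4], 0]]' --squeeze 20

```text
time_s: 11.3
eef_pos: [0.5448, -0.2336, 0.0741]
tool_rot: [-0.026, 0.012, 0.999, 0.023]
contact_force: [-2.0, -0.5, 8.3]
opening: 0.0462
```

Run:
```python
from h import *
from station import arm, vision
c=vision.capture("wrist");T=c["T_tool_cam"];i=c["img"].astype(int);m=(i[:,:,0]-i[:,:,2]>1)
print(arm.get_obs()["eef_pos"],arm.get_obs()["contact_force"],arm.get_obs()["opening"])
for r in range(70,250,30):
    n,l=cv2.connectedComponents(m[r:r+1].astype(np.uint8));k=l[0,325]
    if k==0: print(r,"none");continue
    u=np.where(l[0]==k)[0];a,b=u.min()-.5,u.max()+.5;d=slopes(c,[(a,r),(b,r)]);p=np.r_[d.mean(0),1]*.048/(d[1,0]-d[0,0]);print(r,a,b,(T[:3,:3]@p+T[:3,3]).round(4))
```

```text
[ 0.54522234 -0.23394044  0.07361994] [-2.28995981 -0.30988735  4.94533585] 0.04633591527197413
70 223.5 582.5 [ 0.0846  0.0113 -0.0829]
100 15.5 575.5 [ 0.0812 -0.0024 -0.0996]
130 225.5 570.5 [ 0.0767  0.011  -0.0833]
160 268.5 597.5 [ 0.0725  0.0166 -0.083 ]
190 240.5 595.5 [ 0.0693  0.0135 -0.0873]
220 272.5 605.5 [ 0.0646  0.0173 -0.0864]
```

>>> arm_command --series '[[[-2.5, 0, 4], 0], [[-2.5, 0, 4], 0], [[-2, 0, 4], 0]]'

```text
time_s: 11.6
eef_pos: [0.55, -0.2345, 0.0646]
tool_rot: [-0.03, 0.01, 0.999, 0.022]
contact_force: [-2.0, -0.0, 8.7]
opening: 0.0463
```

>>> arm_command --series '[[[-2, 0, 4], 0], [[-1.7, 0, 4], 0], [[-1.5, 0, 4], 0]]'

```text
time_s: 11.85
eef_pos: [0.5537, -0.2349, 0.0557]
tool_rot: [-0.033, 0.009, 0.999, 0.022]
contact_force: [-1.9, -0.6, 7.6]
opening: 0.0462
```

```bash
python3 t.py .557 -.233 .034 88.4
python3 - <<'E'
from h import *
from station import arm, vision
import pickle
c=vision.capture("wrist");s=vision.capture("side");pickle.dump((arm.get_obs(),c,s),open("mid.pkl","wb"))
a=cv2.resize(s["img"][210:350,290:450,::-1],(480,420),interpolation=cv2.INTER_CUBIC)
b=cv2.resize(c["img"][:,120:520,::-1],(300,300))
cv2.imwrite("pics/mid.png",np.hstack([a,np.pad(b,((0,120),(0,0),(0,0)))]))
E
```

```text
t 11.85 pos [ 0.5537 -0.2349  0.0557] yaw 88.84 tilt z [-0.066  0.044 -0.997] shift [-4.7  1.1 21.5] turn 0.44 F [-1.86 -0.65  7.56] open 0.0462
```

View pics/mid.png

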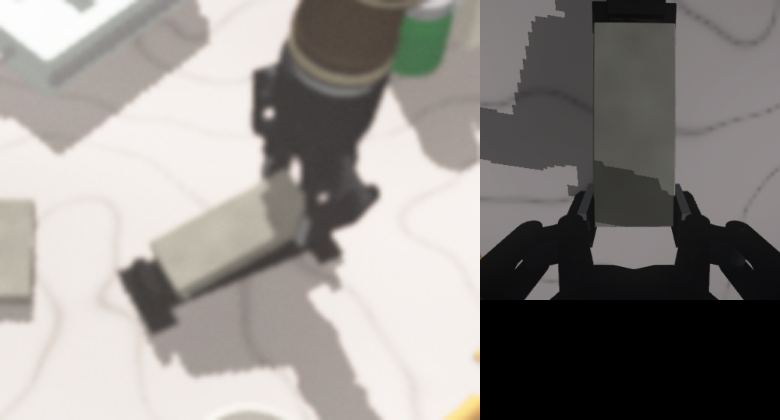

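It's pivoting as planned. The low end sits inside the near stop and is centred on the holder. Continuing down.

>>> arm_command --series '[[[-1.5, 0.5, 4], 0], [[-1.5, 0.5, 4], 0], [[-1.2, 0, 4], 0], [[-1, 0, 3], 0]]'

```text
time_s: 12.28
eef_pos: [0.5573, -0.2341, 0.0447]
tool_rot: [-0.037, 0.009, 0.999, 0.021]
contact_force: [-0.3, 1.4, 5.5]
opening: 0.0463
```

>>> arm_command --series '[[[-1, 0, 4], 0], [[-0.8, 0, 3], 0]]'

```text
time_s: 12.45
eef_pos: [0.5583, -0.234, 0.0399]
tool_rot: [-0.039, 0.008, 0.999, 0.021]
contact_force: [-2.5, -0.1, 6.8]
opening: 0.0461
```

```bash
python3 t.py .557 -.233 .034 88.4
```

```text
t 12.45 pos [ 0.5583 -0.234   0.0399] yaw 88.96 tilt z [-0.077  0.044 -0.996] shift [0.9 0.7 6. ] turn 0.56 F [-2.52 -0.12  6.84] open 0.0461
```

>>> arm_command --series '[[[0, 0, 3], 0], [[0, 0, 3], 0]]'

```text
time_s: 12.62
eef_pos: [0.559, -0.2343, 0.0367]
tool_rot: [-0.039, 0.008, 0.999, 0.021]
contact_force: [0.2, 0.4, 7.2]
opening: 0.046
```

>>> arm_command --series '[[[0, 0, 2.5], 0], [[0, 0, 2], 0]]'

```text
time_s: 12.78
eef_pos: [0.5592, -0.2343, 0.0352]
tool_rot: [-0.041, 0.008, 0.999, 0.021]
contact_force: [-0.4, 1.8, 9.6]
opening: 0.0463
```

>>> arm_command --series '[[[0, 0, 3], 0], [[0, 0, 2.5], 0]]'

```text
time_s: 12.95
eef_pos: [0.5596, -0.2344, 0.0327]
tool_rot: [-0.041, 0.008, 0.999, 0.021]
contact_force: [-1.5, 1.3, 8.0]
opening: 0.0462
```

Run:
```python
from h import *
from station import arm, vision
import pickle
o=arm.get_obs();c=vision.capture("wrist");s=vision.capture("side");pickle.dump((o,c,s),open("end.pkl","wb"))
print(o["eef_pos"],o["contact_force"],o["opening"])
a=cv2.resize(s["img"][230:340,310:430,::-1],(480,440),interpolation=cv2.INTER_CUBIC)
b=cv2.resize(c["img"][:,120:520,::-1],(300,300))
cv2.imwrite("pics/end.png",np.hstack([a,np.pad(b,((0,140),(0,0),(0,0)))]))
```

```text
[ 0.55959312 -0.23441307  0.0327367 ] [-1.46610008  1.2814977   7.96074569] 0.046245792190501206
```

View pics/end.png

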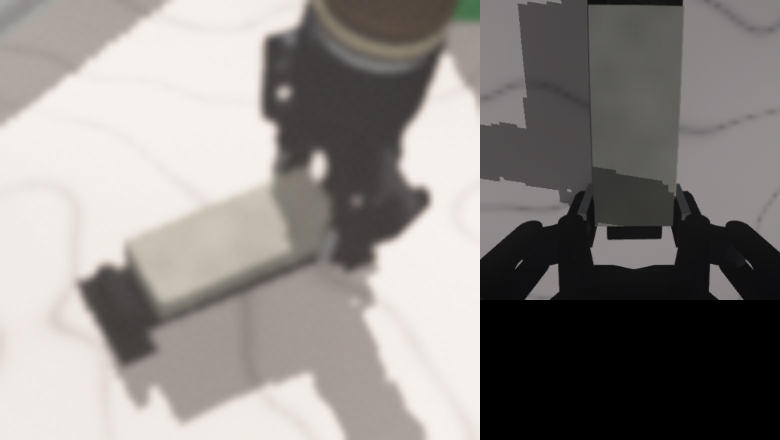

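The stone is nearly level, between both stops and centred across the bridge. I'll keep lowering until the force shows it is seated.

>>> arm_command --series '[[[0, 0, 3], 0], [[0, 0, 2.5], 0]]'

```text
time_s: 13.22
eef_pos: [0.56, -0.2344, 0.0305]
tool_rot: [-0.042, 0.008, 0.999, 0.021]
contact_force: [-1.7, 1.2, 6.5]
opening: 0.046
```

>>> arm_command --series '[[[0, 0, 2.5], 0], [[0, 0, 2.5], 0]]'

```text
time_s: 13.38
eef_pos: [0.5599, -0.2343, 0.0303]
tool_rot: [-0.044, 0.008, 0.999, 0.021]
contact_force: [-5.4, 2.3, 14.3]
opening: 0.0464
```

Run:
```python
from h import *
from station import arm, vision
o=arm.get_obs();c=vision.capture("wrist");v=c["img"].astype(int).max(2)
for u in (290,325,350):
    col=v[:,u];e=[(r,int(col[r-1]),int(col[r])) for r in range(2,330) if abs(col[r]-col[r-2])>22];print(u,e)
for r in (60,120,180): 
    row=v[r];print(r,[(k,int(row[k-1]),int(row[k])) for k in range(230,430) if abs(row[k]-row[k-2])>14])
P=onz(c,[(325,0),(325,5),(325,10),(325,290),(325,300),(325,310)],.04,o);print(P.round(4))
np.save("o.npy",c["img"])
```

```text
290 [(4, 43, 80), (5, 80, 89), (229, 79, 53), (230, 53, 55), (297, 64, 100), (298, 100, 100), (301, 95, 60), (302, 60, 16), (303, 16, 16), (322, 33, 128), (323, 128, 145)]
325 [(4, 21, 57), (5, 57, 85), (6, 85, 91), (234, 87, 69), (235, 69, 55), (302, 37, 17), (321, 21, 58), (322, 58, 126), (323, 126, 145)]
350 [(4, 23, 52), (5, 52, 79), (6, 79, 87), (243, 81, 56), (244, 56, 58), (302, 35, 16), (321, 21, 120), (322, 120, 146), (323, 146, 146)]
60 [(263, 76, 60), (265, 64, 89), (266, 89, 96), (391, 110, 118), (392, 118, 130), (393, 130, 138)]
120 [(265, 73, 55), (267, 70, 91), (268, 91, 92), (388, 104, 120), (389, 120, 139), (390, 139, 140)]
180 [(267, 69, 57), (269, 72, 88), (270, 88, 89), (385, 104, 113), (386, 113, 125), (387, 125, 129)]
[[ 0.4465 -0.2323  0.04  ]
 [ 0.4482 -0.2323  0.04  ]
 [ 0.4499 -0.2324  0.04  ]
 [ 0.5618 -0.2343  0.04  ]
 [ 0.5668 -0.2344  0.04  ]
 [ 0.5719 -0.2345  0.04  ]]
```

The stone's ends are at x = 0.448 and 0.5675, so it is 119.5 mm long with its centre at (0.508, -0.233). That is on the bed centre and level. Releasing.

>>> arm_command --series '[[[0, 0, 0], 0], [[0, 0, 0], 0], [[0, 0, 0], 0], [[0, 0, 0], 0]]' --gripper 68

```text
time_s: 13.77
eef_pos: [0.5621, -0.235, 0.0318]
tool_rot: [-0.042, 0.008, 0.999, 0.02]
contact_force: [1.1, 1.0, -0.2]
opening: 0.0683
```

>>> arm_command --series '[[[0, 0, -4], 0], [[0, 0, -8], 0], [[0, 0, -15], 0], [[0, 0, -25], 0], [[0, 0, -35], 0], [[0, 0, -35], 0], [[0, 0, -25], 0], [[0, 0, 0], 0]]'

```text
time_s: 14.43
eef_pos: [0.5725, -0.2403, 0.1821]
tool_rot: [-0.046, 0.008, 0.999, 0.023]
contact_force: [1.8, -0.4, 1.4]
opening: 0.0683
```

Run:
```python
from h import *
from station import arm, vision
o=arm.get_obs();c=vision.capture("wrist");i=c["img"].astype(int);v=i.max(2)
print(o["time_s"],o["eef_pos"],o["contact_force"],o["opening"],proj)
cv2.imwrite("pics/fin.png",c["img"][:,:,::-1])
q=R.from_quat(o["tool_rot"][[1,2,3,0]]).as_matrix();T=c["T_tool_cam"]
def pr(P):
    p=((np.array(P)-o["eef_pos"])@q-T[:3,3])@T[:3,:3];d=p[:2]/p[2];d=d*(1+c["k1"]*(d@d));K=c["camera_matrix"];return d*[K[0,0],K[1,1]]+K[:2,2]
C=pr([.508,-.233,.04]);print(C)
u,r=C.round().astype(int)
col=v[:,u];print([(k,int(col[k-1]),int(col[k])) for k in range(2,340) if abs(col[k]-col[k-2])>22])
for rr in (r-40,r,r+40):
    row=v[rr];print(rr,[(k,int(row[k-1]),int(row[k])) for k in range(u-80,u+80) if abs(row[k]-row[k-2])>12])
# strop/side check
s=vision.capture("side");s0=np.load("side0.npz")
for cc in(s0,s):
    a=cc["img"].astype(int);ct=blob((a[:,:,0]-a[:,:,2]>50),(322,189));print("strop",rect(onz(cc,ct,.05)).round(1))
a=s["img"].astype(int)
for nm,P in(("jar1",[.757,.022,.085]),("jar2",[.76,-.118,.085]),("mill",[.616,.379,.07])):
    x,y=proj(s,P)[0].astype(int);print(nm,np.abs(a[y-15:y+15,x-15:x+15]-s0["img"][y-15:y+15,x-15:x+15].astype(int)).mean())
```

```text
14.4333 [ 0.5725325  -0.2402711   0.18207438] [ 1.78307583 -0.3647085   1.42176371] 0.06825979124506976 <function proj at 0x7f46fc7f4220>
[324.2815289  129.23753599]
[(33, 111, 87), (34, 87, 36), (35, 36, 23), (56, 20, 58), (57, 58, 79), (58, 79, 83), (196, 80, 55), (197, 55, 22), (198, 22, 23), (211, 43, 92), (212, 92, 127), (213, 127, 127), (314, 107, 73), (315, 73, 73), (339, 83, 119)]
89 [(247, 117, 88), (248, 88, 67), (249, 67, 67), (298, 59, 78), (299, 78, 81), (353, 85, 99), (354, 99, 116), (355, 116, 118)]
129 [(250, 119, 70), (251, 70, 69), (299, 64, 78), (353, 96, 111), (354, 111, 117)]
169 [(253, 112, 72), (254, 72, 72), (299, 68, 82), (300, 82, 83), (352, 99, 115), (353, 115, 124)]
strop [556.5 101.9 115.7  45.8 -72.5]
strop [556.5 102.3 116.4  46.5 -71.7]
jar1 28.30814814814815
jar2 59.522592592592595
mill 6.376666666666667
```

Run:
```python
from h import *
from station import arm, vision
o=arm.get_obs();c=vision.capture("wrist")
P=onz(c,[(324,56.5),(324,196.5),(298.5,89),(353.5,89),(299.5,169),(352.5,169)],.04,o);print(P.round(4))
d=(P[2]+P[3]-P[4]-P[5]);print("mid",((P[0]+P[1])/2).round(4),"heading",np.degrees(np.arctan2(d[1],d[0]))%180, "len",np.linalg.norm(P[0]-P[1]))
g0=np.load("scene0.npz")["img"].astype(int);g=vision.capture("scene")["img"].astype(int)
for (u,r) in((247,325),(329,298),(452,190)):
    print(np.abs(g[r-20:r+20,u-20:u+20]-g0[r-20:r+20,u-20:u+20]).mean())
print(o["time_s"],o["contact_force"])
```

```text
[[ 0.4456 -0.2306  0.04  ]
 [ 0.5634 -0.2328  0.04  ]
 [ 0.4711 -0.2523  0.04  ]
 [ 0.4717 -0.2063  0.04  ]
 [ 0.5381 -0.2538  0.04  ]
 [ 0.5393 -0.2072  0.04  ]]
mid [ 0.5045 -0.2317  0.04  ] heading 179.01145342370526 len 0.11779558282127653
3.7579166666666666
3.7416666666666667
3.1810416666666668
14.5333 [-0.1022781   0.35261233  0.02459672]
```

The stone is at (0.5045, -0.232), about 3 mm from the bed centre, with its heading within about 1° of the holder. The jars and mill look unchanged in the scene view and the wrist force is about zero. Handing in.

```bash
python3 -c "
from station import workorder
print(workorder.close_job())"
```

```text
the job is handed in; nothing more can be done
None
```

The stone is on the black holder, between the end stops and released. I handed the job in at about 14.5 s of robot time; the station reports no verdict.

**What I did:**
- **Tip:** The first end I pressed was solid (38 N at the tray top). The other end yielded and stopped about 19 mm down. With the fingers off, the stone stayed tipped.
- **Place:** I gripped the raised end at 48 mm and carried the stone pitched about 31°. I set its low corner on the bed and pivoted it down level with a loosened grip until the force showed it was seated.

**Last checks:**
- **Position:** The stone's centre measured (0.5045, -0.232), about 3 mm from my estimate of the bed centre. Its length was within about 1° of the holder's direction.
- **Level:** Its length measured 117.8 mm after release, against 119.5 mm just before and the true 120 mm. That small mismatch is about what the camera calibration allows. I did not measure its tilt directly.
- **Strop:** It reads the same as at the start to within 1 mm.
- **Jars and mill:** In the scene camera they looked unchanged. The side camera differed at both jars, which I put down to the arm or its shadow in view but did not confirm.
- **Wrist force:** About zero, with the gripper clear of everything.

The tool also drifted about 0.09 rad out of vertical over the many short moves, which I allowed for when placing.

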